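# Snap the candle box shut

## Robot

A 7-joint arm with a two-finger parallel gripper is mounted at the origin on the work surface. World frame = base frame: x ahead of the robot, y to its left, z up, the work surface at z = 0. Lengths are in m, angles in rad, forces in N, time in s.
With the tool pointing down it reaches from about 0.425 to 1.025 m from the base axis. Payload 3.6 kg.
Tool frame: the origin (TCP) lies where the fingers leave the gripper's body, on its centre line; the fingertips stand 73 mm ahead of it and the grasp point (between the pads) lies 54 mm ahead of it; z points along the fingers, y is the direction in which the jaws open and shut (so a half turn about z gives the same grasp; the last joint's range is limited). The gripper opens to 85 mm and grips with 20 to 120 N. Pads are 22 mm wide; open, the fingers measure 114 mm over their backs; the gripper's body (76 mm by 85 mm) begins 54 mm behind the grasp point. The pads swing forward as they close: fully open they stand 13 mm farther back than shut.
Start: joints at [1.038, 0.591, 0.048, 1.609, -0.033, 0.943, -0.034], TCP at [0.309, -0.656, 0.304] pointing down, gripper open.
Joint ranges: [-2.69, 2.69], [-0.47, 2.24], [-1.27, 1.36], [0.19, 2.51], [-1.53, 4.68], [0.08, 2.07], [-3.09, 3.09]. Speed limits (rad/s): [2.57, 2.57, 3.14, 3.14, 3.14, 3.14, 3.14].

## Interface

Orientations are given as a unit quaternion [x, y, z, w].
In Python, from plant import ctrl gives the robot as it stands. The module is installed in compiled form; this text tells all that it offers.
- The arm moves only by the tool jog_arm, never from a script. Its argument "moves" is a list that holds one entry, the list of rows, each a list of 7 numbers: the shift along the world's x, y, z in m, then the turn, a rotation vector about the world's x, y, z in rad, then the closure, from -1 (fully open) to 1 (shut). A call has 1 to 10 rows; each row is the pose to reach, as a shift and turn from the pose measured when the call began; what a row does not reach only later rows make up. A row lasts 1/10 s, in which the tool goes at most 50 mm and 8.59 degrees, less where a joint would pass 70% of its speed; a pose out of reach is approached as far as the arm can. A call with a gripper value outside its range is refused whole. The fingers move at their own pace and stop on an object; the grip force is fixed at half the most. Time passes only in rows, so rows that repeat a pose let the fingers close. It gives the time, the measured TCP pose, the force and the opening at its end, in the units of the state.
- ctrl.sense(): the state, without advancing time (a new reading comes with each control period).
- ctrl.snapshot(name): name is "scene" or "top" or "wrist"; returns a dict with "color" (384x512x3 uint8, red, green, blue), "camera_matrix" (3x3 intrinsics, pixels), "xyz" and "rotation" of the camera in the world; the wrist camera has in their place "mount" (4x4, takes a point from camera to tool coordinates, whose origin is the TCP and whose axes are the flange's). Camera axes: x right, y down, z forward; pixel columns grow to the right and rows downward; lengths in m; the calibration is good to about 2 mm. A picture is of the moment at which its call begins: read the wrist's pose just before it. There is no depth.
- ctrl.close_job(): hands the job in, once; it reports no verdict.
The state is a dict: "t": time; "q": joint angles; "joint_velocities": joint speeds; "effort": joint torques, N m; "tcp_pos": TCP position; "tcp_rot": TCP orientation; "contact_force": force on the tool from outside, world axes, zero at the start; "moment": the same for the moment, N m; "width": opening from 0.0 (shut) to 1.0 (fully open).
Only numpy, scipy, OpenCV 4.12 (cv2) and the standard library are available. Lean on these libraries where they do the work, as an engineer would, in place of code of your own. Each camera call takes 0.05 s, during which the arm holds its last target.

## Task

Close the candle box by folding its four hinged clips over the lid rim and pressing each down until it snaps home and stays. Go in opposite-corner order: any clip first, then the one diagonally across, then the other two. Press gently, feeling for the snap and never harder than about 2 kg of thumb pressure (20 N) on the box or its clips, and leave the candle, jar and spatula where they are.

Things in the scene. Friction and masses are not known exactly. Their poses are not given: they have to be found in the camera images.
- candle_box: Closed grey plastic candle box fixed on the bench: 190 (its x) by 150 (its y) mm, 100 mm high to the rim of its white lid (rim 10 mm wide, 6 mm above the rest of the lid). Origin at the centre of its underside, z up. Four black hinged clips, one near each corner, on the two long sides (+y and -y), start open, leaning outward.
- lid_top (a point): Centre of the lid at the height of its rim, 100 mm above the box's underside; axes as the box's. The clips' springs push them open, hardest (0.2 N m) near 0.45 rad, down to a crest near 0.06 rad; below that a clip snaps shut by itself to a hard stop and stays. Let go earlier, it springs back open.
- pivot0 (a point): Nominal hinge point of clip0 (far end (box +x), box +y side), 7 mm outside the long wall, 65 mm from mid-length, 82 mm above the box's underside; axes as the box's, hinge axis parallel to its x. The real hinge stands 0 to 11 mm above this point, different for each clip and start and not shown here: where the clip ends its travel must be felt.
- clip0 (a joint): Angle (rad) of clip0, opposite corner of clip2: 0 snapped home, grows as it opens, stop at 1.6; starts at 1.2 to 1.5. L shape 30 mm wide, 5 thick: shut, a leg rises 22 mm from the hinge, then a flat bar runs 42 mm inward over the rim, top face 24.5 mm above the hinge; fully open the leg points outward, the bar up. Spring: see lid_top.
- pivot1 (a point): Nominal hinge point of clip1 (near end (box -x), box +y side), 7 mm outside the long wall, 65 mm from mid-length, 82 mm above the box's underside; axes as the box's, hinge axis parallel to its x. The real hinge stands 0 to 11 mm above this point, different for each clip and start and not shown here: where the clip ends its travel must be felt.
- clip1 (a joint): Angle (rad) of clip1, opposite corner of clip3: 0 snapped home, grows as it opens, stop at 1.6; starts at 1.2 to 1.5. L shape 30 mm wide, 5 thick: shut, a leg rises 22 mm from the hinge, then a flat bar runs 42 mm inward over the rim, top face 24.5 mm above the hinge; fully open the leg points outward, the bar up. Spring: see lid_top.
- pivot2 (a point): Nominal hinge point of clip2 (near end (box -x), box -y side), 7 mm outside the long wall, 65 mm from mid-length, 82 mm above the box's underside; axes as the box's, hinge axis parallel to its x. The real hinge stands 0 to 11 mm above this point, different for each clip and start and not shown here: where the clip ends its travel must be felt.
- clip2 (a joint): Angle (rad) of clip2, opposite corner of clip0: 0 snapped home, grows as it opens, stop at 1.6; starts at 1.2 to 1.5. L shape 30 mm wide, 5 thick: shut, a leg rises 22 mm from the hinge, then a flat bar runs 42 mm inward over the rim, top face 24.5 mm above the hinge; fully open the leg points outward, the bar up. Spring: see lid_top.
- pivot3 (a point): Nominal hinge point of clip3 (far end (box +x), box -y side), 7 mm outside the long wall, 65 mm from mid-length, 82 mm above the box's underside; axes as the box's, hinge axis parallel to its x. The real hinge stands 0 to 11 mm above this point, different for each clip and start and not shown here: where the clip ends its travel must be felt.
- clip3 (a joint): Angle (rad) of clip3, opposite corner of clip1: 0 snapped home, grows as it opens, stop at 1.6; starts at 1.2 to 1.5. L shape 30 mm wide, 5 thick: shut, a leg rises 22 mm from the hinge, then a flat bar runs 42 mm inward over the rim, top face 24.5 mm above the hinge; fully open the leg points outward, the bar up. Spring: see lid_top.
- candle: Loose white pillar candle standing nearby, 60 mm across, 108 mm tall; origin under its centre. Leave alone.
- jar: Loose glass jar with dark lid, 68 mm across, 85 mm tall; origin under its centre. Leave alone.
- knife: Loose wax spatula, 170 mm long, lying on the bench along its x. Leave alone.

How it is judged:
On the way, in this order (a step that is already met when the one before it is completed fails the run):
1. one clip is snapped home, the other three still open (((value of joint clip0 below 0.05 rad and value of joint each of clip1, clip2, clip3 above 0.25 rad) or (value of joint clip1 below 0.05 rad and value of joint each of clip0, clip2, clip3 above 0.25 rad) or (value of joint clip2 below 0.05 rad and value of joint each of clip0, clip1, clip3 above 0.25 rad) or (value of joint clip3 below 0.05 rad and value of joint each of clip0, clip1, clip2 above 0.25 rad))), for 0.2 s.
2. the clip diagonally opposite is snapped home too, the other two still open (((value of joint each of clip0, clip2 below 0.05 rad and value of joint each of clip1, clip3 above 0.25 rad) or (value of joint each of clip1, clip3 below 0.05 rad and value of joint each of clip0, clip2 above 0.25 rad))), for 0.2 s.
3. a third clip is snapped home ((value of joint each of clip1, clip2, clip3 below 0.05 rad or value of joint each of clip0, clip2, clip3 below 0.05 rad or value of joint each of clip0, clip1, clip3 below 0.05 rad or value of joint each of clip0, clip1, clip2 below 0.05 rad)), for 0.2 s.
At the end, for the whole second after the job is handed in: All four clips are snapped home over the lid rim (each joint below 0.03 rad) and stay there with the robot clear (value of joint each of clip0, clip1, clip2, clip3 below 0.05 rad); the robot touches nothing.
It fails at once if two clips at neighbouring corners are shut while the other two are open ((value of joint each of clip0, clip1 below 0.05 rad and value of joint each of clip2, clip3 above 0.25 rad) or (value of joint each of clip1, clip2 below 0.05 rad and value of joint each of clip3, clip0 above 0.25 rad) or (value of joint each of clip2, clip3 below 0.05 rad and value of joint each of clip0, clip1 above 0.25 rad) or (value of joint each of clip3, clip0 below 0.05 rad and value of joint each of clip1, clip2 above 0.25 rad)).
It fails at once if the box or a clip is pressed with more than 22 N (contact force between candle_box and anything else above 22 N).
It fails at once if the candle, jar or spatula is moved more than 20 mm (distance of any of candle, jar, knife from where it was at the start of the episode above 0.02 m).
It also fails if it takes over 72 s, if anything falls off the work surface, if the arm or the gripper's body presses on something with over 40 N, if the wrist force passes 120 N, or if a joint passes its speed limit or range.

## Working session

There is one attempt and no reset: what is moved stays moved. The work goes in short steps, Python scripts to look and compute and a tool call to move; the robot and the scene stay as the last step left them, time stands still between calls to the robot, and variables do not carry over. Pictures are saved under pics/ and viewed, and the job is handed in when it is done.

Besides the shell and the picture viewer there is one more tool, called after "Emit:" as a command line: name --argument value ..., lists and objects as JSON in quotes. jog_arm: Moves the arm, as the interface text tells. Its arguments: {"type":"object","properties":{"moves":{"type":"array","items":{"type":"array","items":{"type":"array","items":{"type":"number"}}}}},"required":["moves"]}

```bash
mkdir -p pics; python3 - <<'E'
from plant import ctrl
import cv2,numpy as np
s=ctrl.sense();print({k:np.round(v,4).tolist() for k,v in s.items()})
for n in ("scene","top"):
    d=ctrl.snapshot(n);cv2.imwrite(f"pics/{n}0.png",d["color"][:,:,::-1])
    np.savez(f"{n}0.npz",**d)
    print(n,d["camera_matrix"].tolist(),np.round(d["xyz"],4).tolist(),np.round(d["rotation"],4).tolist())
E
```

```text
{'t': 0.0, 'q': [1.0375, 0.5921, 0.0483, 1.6099, -0.0333, 0.9427, -0.0337], 'joint_velocities': [-0.0003, -0.0013, 0.0003, -0.0002, -0.0001, -0.0001, 0.0003], 'effort': [0.0005, -54.8677, 1.5467, -19.8117, 0.0094, 0.0087, 0.0], 'tcp_pos': [0.3084, -0.6554, 0.3027], 'tcp_rot': [0.9759, 0.2182, -0.0003, -0.0011], 'contact_force': [0.4625, -0.1224, 0.2402], 'moment': [-0.0122, -0.0224, -0.0376], 'width': 0.9992}
scene [[411.61338548291786, 0.0, 248.65301165116978], [0.0, 411.61338548291786, 198.96169417587518], [0.0, 0.0, 1.0]] [1.2707, -0.5066, 0.8561] [0.8318, 0.3813, -0.1719, -0.365]
top [[347.9600490492525, 0.0, 254.00210354286207], [0.0, 347.9600490492525, 192.56157377221587], [0.0, 0.0, 1.0]] [0.4644, 0.0491, 0.8561] [0.7096, -0.6978, 0.0769, -0.0605]
```

View pics/scene0.png

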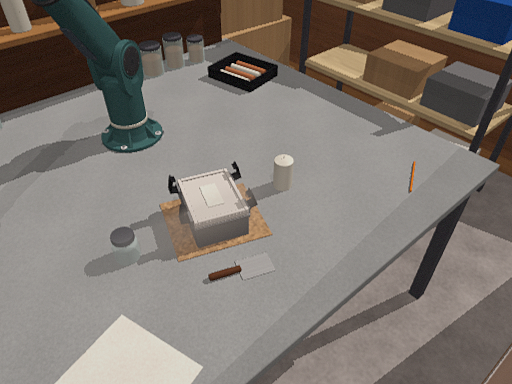

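View pics/top0.png

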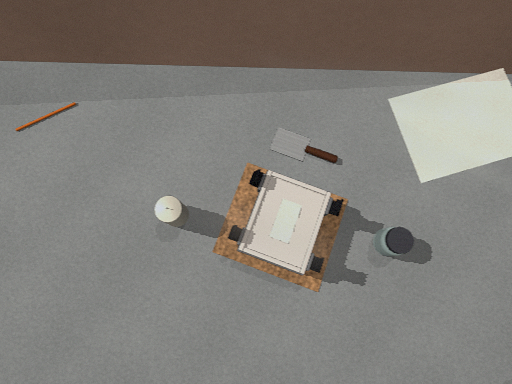

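The scene view shows the box near (215,205), the candle at (284,172), the jar at (123,245) and the spatula at (240,268). In the top view the rim is around (287,222), with black clips near (258,180), (336,207), (236,234) and (316,264). I'll zoom in.

```bash
cat > h.py <<'E'
import numpy as np,cv2
from scipy.spatial.transform import Rotation as R
def load(n): return dict(np.load(n))
def ray(d,uv):
    K=d["camera_matrix"];p=np.linalg.inv(K)@[uv[0],uv[1],1]
    M=d["rotation"];M=R.from_quat(M).as_matrix() if np.size(M)==4 else M
    return d["xyz"],M@p
def onz(d,uv,z):
    o,r=ray(d,uv);return o+r*(z-o[2])/r[2]
def proj(d,P):
    M=d["rotation"];M=R.from_quat(M).as_matrix() if np.size(M)==4 else M
    c=(np.atleast_2d(P)-d["xyz"])@M; c=c@d["camera_matrix"].T
    return c[:,:2]/c[:,2:]
E
python3 - <<'E'
from h import *
d=load("top0.npz");i=d["color"][:,:,::-1]
c=i[155:300,205:355];cv2.imwrite("pics/topz.png",cv2.resize(c,None,fx=4,fy=4,interpolation=cv2.INTER_CUBIC))
s=load("scene0.npz");c=s["color"][155:255,155:265,::-1];cv2.imwrite("pics/scz.png",cv2.resize(c,None,fx=6,fy=6,interpolation=cv2.INTER_CUBIC))
for uv in [(256,192),(287,222)]: print(onz(d,uv,.1))
E
```

```text
[0.61493817 0.02804447 0.1       ]
[ 0.54944159 -0.04057048  0.1       ]
```

View pics/topz.png

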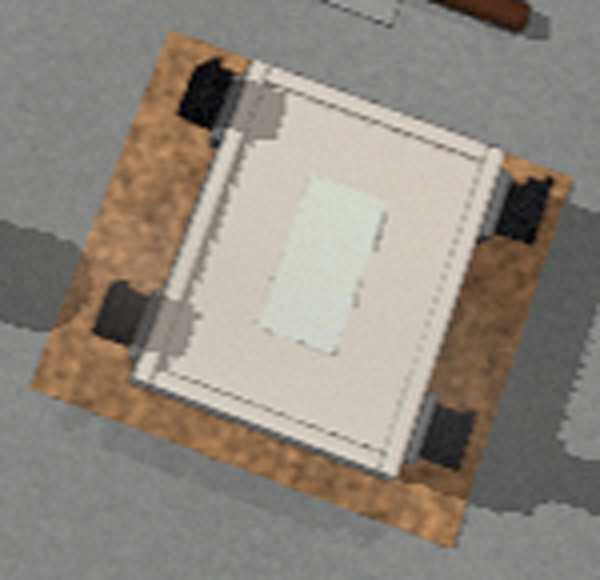

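View pics/scz.png

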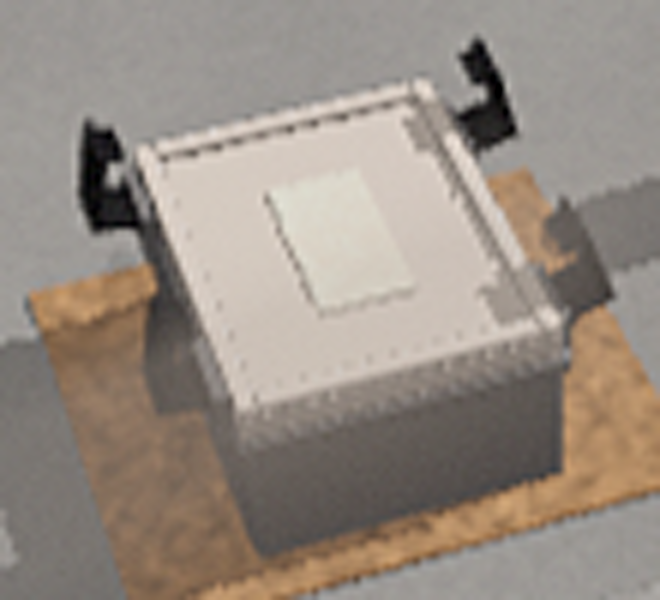

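```bash
python3 - <<'E'
from h import *
t=load("top0.npz");s=load("scene0.npz")
tz=np.array([(256,62),(135,376),(394,474),(500,150)])/4+[205,155]-.4
sz=np.array([(562,318),(425,82),(138,147),(236,410)])/6+[155,155]-.4
P=[]
for a,b in zip(tz,sz):
    o1,r1=ray(t,a);o2,r2=ray(s,b)
    k=np.linalg.lstsq(np.c_[r1,-r2],o2-o1,rcond=None)[0]
    p,q=o1+k[0]*r1,o2+k[1]*r2;P.append((p+q)/2);print((p+q)/2,np.linalg.norm(p-q))
    print('   top on .1',onz(t,a,.103),'scene',onz(s,b,.103))
P=np.array(P);print(P.mean(0));e=np.linalg.norm(P-np.roll(P,-1,0),axis=1);print(e)
ex=P[0]+P[3]-P[1]-P[2];print(np.degrees(np.arctan2(ex[1],ex[0])))
T=np.array([onz(t,a,.103) for a in tz]);ex=T[0]+T[3]-T[1]-T[2];print(np.degrees(np.arctan2(ex[1],ex[0])),T.mean(0),np.linalg.norm(T-np.roll(T,-1,0),axis=1))
S=np.array([onz(s,a,.103) for a in sz]);ex=S[0]+S[3]-S[1]-S[2];print(np.degrees(np.arctan2(ex[1],ex[0])),S.mean(0),np.linalg.norm(S-np.roll(S,-1,0),axis=1))
E
```

```text
[0.6653266  0.001316   0.10312759] 0.0017687910077561902
   top on .1 [6.64836785e-01 5.89530142e-04 1.03000000e-01] scene [0.66565516 0.00218457 0.103     ]
[0.4901012  0.06376691 0.09965332] 0.001250182572215574
   top on .1 [0.49034046 0.0642149  0.103     ] scene [0.49322567 0.06071437 0.103     ]
[ 0.4413768  -0.07375223  0.10230998] 0.0007615545606658412
   top on .1 [ 0.44118245 -0.07395868  0.103     ] scene [ 0.44241246 -0.07387169  0.103     ]
[ 0.61685341 -0.1371227   0.10081548] 0.003131470181867265
   top on .1 [ 0.61726323 -0.13526742  0.103     ] scene [ 0.6177484  -0.13940843  0.103     ]
[ 0.5534145  -0.036448    0.10147659]
[0.1860541  0.14591998 0.18657462 0.14669788]
-19.736465728816682
-19.614390025888607 [ 0.55340573 -0.03610542  0.103     ] [0.1857341  0.14665758 0.18644893 0.14394566]
-19.634037121423578 [ 0.55476042 -0.0375953   0.103     ] [0.18209247 0.14385892 0.18718375 0.14947787]
```

```bash
cat >> h.py <<'E'
C=np.array([.5535,-.0365]);psi=np.radians(-19.65)
ex=np.array([np.cos(psi),np.sin(psi)]);ey=np.array([-np.sin(psi),np.cos(psi)])
SX=[1,-1,-1,1];SY=[1,1,-1,-1]
ZP=.083
def tcp(k,o,u): # finger centre at o outward of pivot k, tip u above nominal pivot (mm)
    p=C+ex*SX[k]*.065+ey*SY[k]*(.082+o/1e3)
    return np.r_[p,ZP+u/1e3+.073]
def inv(k,p):
    d=np.array(p[:2])-C; return ((d@ey)*SY[k]-.082)*1e3,(d@ex-SX[k]*.065)*1e3,(p[2]-.073-ZP)*1e3
E
cat > st.py <<'E'
import sys;from h import *
from plant import ctrl
k=int(sys.argv[1]);s=ctrl.sense();p=np.array(s["tcp_pos"])
print("t",s["t"],"p",np.round(p,4),"F",np.round(s["contact_force"],2),"w",round(s["width"],3))
print("o,x,u",np.round(inv(k,p),1),"F out/x/up",np.round([np.array(s["contact_force"])[:2]@ey*SY[k],np.array(s["contact_force"])[:2]@ex,s["contact_force"][2]],2))
X=R.from_matrix(np.c_[np.r_[ey,0],np.r_[ex,0],[0,0,-1]])
print("turn",np.round((X*R.from_quat(s["tcp_rot"]).inv()).as_rotvec(),3))
for a in sys.argv[2:]:
    o,u=map(float,a.split(","));print(a,np.round(tcp(k,o,u)-p,4))
E
python3 st.py 0 55,100 50,36
python3 - <<'E'
from h import *
t=load("top0.npz")
print("candle",onz(t,(168,209),.108),"jar",onz(t,(399,240),.085),"knife",onz(t,(320,154),.01),onz(t,(275,140),0))
for k in range(4):print(k,tcp(k,0,0))
E
```

```text
t 0.1 p [ 0.3084 -0.6554  0.3028] F [-0.31  0.7  -0.07] w 0.998
o,x,u [-747.3  -87.7  146.8] F out/x/up [ 0.56 -0.53 -0.07]
turn [-0.001 -0.002  0.788]
55,100 [ 0.3524  0.7261 -0.0468]
50,36 [ 0.3507  0.7214 -0.1108]
candle [0.57227777 0.21776448 0.108     ] jar [ 0.51526926 -0.29180305  0.085     ] knife [ 0.7346632  -0.13619881  0.01      ] [ 0.77306245 -0.02213103  0.        ]
0 [0.64228911 0.0188669  0.156     ]
1 [0.51985975 0.06258246 0.156     ]
2 [ 0.46471089 -0.0918669   0.156     ]
3 [ 0.58714025 -0.13558246  0.156     ]
```

Emit:
jog_arm --moves '[[[0.02, 0.045, 0, 0, 0, 0.14, 1], [0.04, 0.09, 0, 0, 0, 0.28, 1], [0.06, 0.135, 0, 0, 0, 0.42, 1], [0.08, 0.18, 0, 0, 0, 0.56, 1], [0.1, 0.225, 0, 0, 0, 0.7, 1], [0.12, 0.27, 0, 0, 0, 0.788, 1], [0.14, 0.315, 0, 0, 0, 0.788, 1], [0.16, 0.36, 0, 0, 0, 0.788, 1], [0.18, 0.4, 0, 0, 0, 0.788, 1], [0.2, 0.44, 0, 0, 0, 0.788, 1]]]'

```text
t: 1.1
tcp_pos: [0.5087, -0.2136, 0.3027]
tcp_rot: [0.817, 0.576, -0.001, -0.001]
contact_force: [1.0, 0.4, 0.6]
width: -0.001
```

```bash
python3 st.py 0 60,120 50,36
```

```text
t 1.1 p [ 0.5087 -0.2136  0.3027] F [1.02 0.38 0.58] w -0.001
o,x,u [-263.8  -47.7  146.7] F out/x/up [0.7  0.83 0.58]
turn [-0.001 -0.002 -0.   ]
60,120 [ 0.1538  0.2889 -0.0267]
50,36 [ 0.1504  0.2795 -0.1107]
```

Emit:
jog_arm --moves '[[[0.026, 0.048, 0, 0, 0, 0, 1], [0.052, 0.096, 0, 0, 0, 0, 1], [0.078, 0.144, 0, 0, 0, 0, 1], [0.104, 0.192, 0, 0, 0, 0, 1], [0.13, 0.24, 0, 0, 0, 0, 1], [0.15, 0.28, -0.01, 0, 0, 0, 1], [0.15, 0.28, -0.045, 0, 0, 0, 1], [0.15, 0.28, -0.08, 0, 0, 0, 1], [0.15, 0.28, -0.111, 0, 0, 0, 1], [0.15, 0.28, -0.111, 0, 0, 0, 1]]]'

```text
t: 2.1
tcp_pos: [0.6552, 0.066, 0.1866]
tcp_rot: [0.817, 0.576, -0.006, -0.003]
contact_force: [-0.3, -0.5, -0.2]
width: 0.002
```

```bash
python3 st.py 0 36,36 16,36 1,44 -21,44;python3 - <<'E'
from plant import ctrl
import cv2
for n in ("scene","top"):
    d=ctrl.snapshot(n);i=d["color"][:,:,::-1]
    i=i[110:270,140:300] if n=="scene" else i[130:300,190:360]
    cv2.imwrite(f"pics/{n}1.png",cv2.resize(i,None,fx=3.5,fy=3.5))
E
python3 - <<'E'
import cv2,numpy as np
a,b=[cv2.resize(cv2.imread(f"pics/{n}1.png"),(400,400)) for n in("scene","top")];cv2.imwrite("pics/c1.png",np.hstack([a,b]))
E
```

```text
t 2.1 p [0.6552 0.066  0.1866] F [-0.25 -0.51 -0.22] w 0.002
o,x,u [48.7 -3.7 30.6] F out/x/up [-0.57 -0.07 -0.22]
turn [ 0.001 -0.013 -0.001]
36,36 [-0.0008 -0.0132  0.0054]
16,36 [-0.0076 -0.032   0.0054]
1,44 [-0.0126 -0.0462  0.0134]
-21,44 [-0.02   -0.0669  0.0134]
```

View pics/c1.png

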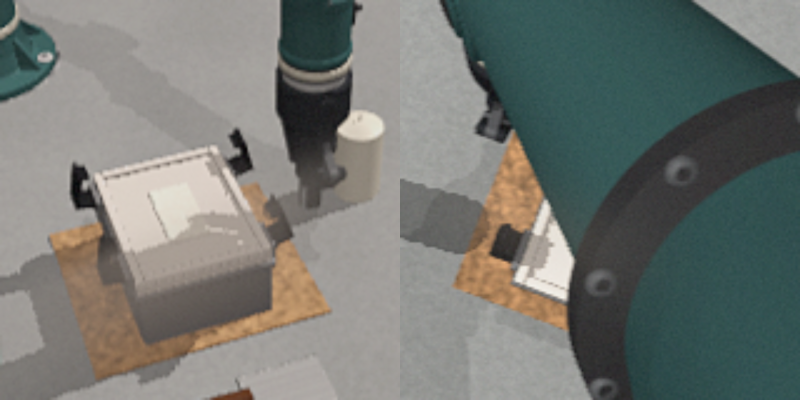

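The left view has the closed finger outside clip0 (≈(280,220)), clear of the candle. In the top view the arm hides the box. Next I start sweeping inward.

Emit:
jog_arm --moves '[[[0.003, -0.004, 0.005, 0, -0.013, 0, 1], [0.002, -0.008, 0.005, 0, -0.013, 0, 1], [-0.001, -0.013, 0.005, 0, -0.013, 0, 1], [-0.001, -0.013, 0.005, 0, -0.013, 0, 1]]]'

```text
t: 2.6
tcp_pos: [0.6572, 0.0514, 0.1974]
tcp_rot: [0.818, 0.575, 0.004, 0.003]
contact_force: [-0.5, 0.1, -0.4]
width: -0.0
```

```bash
python3 st.py 0 36,36 26,36 16,36 1,44 -21,44
```

```text
t 2.6 p [0.6572 0.0514 0.1974] F [-0.47  0.13 -0.39] w -0.0
o,x,u [35.7  3.1 41.4] F out/x/up [-0.03 -0.49 -0.39]
turn [0.001 0.01  0.002]
36,36 [-0.0028  0.0013 -0.0054]
26,36 [-0.0062 -0.0081 -0.0054]
16,36 [-0.0096 -0.0175 -0.0054]
1,44 [-0.0146 -0.0316  0.0026]
-21,44 [-0.022  -0.0523  0.0026]
```

Emit:
jog_arm --moves '[[[0, 0, 0, 0, 0, 0, 1]]]'

```text
t: 2.7
tcp_pos: [0.6571, 0.0512, 0.1979]
tcp_rot: [0.818, 0.575, 0.004, 0.003]
contact_force: [0.3, 0.5, -0.2]
width: 0.003
```

Emit:
jog_arm --moves '[[[0, 0, 0, 0, 0, 0, 1]]]'

```text
t: 2.8
tcp_pos: [0.6571, 0.0509, 0.1981]
tcp_rot: [0.818, 0.575, 0.004, 0.003]
contact_force: [0.3, 0.0, 0.5]
width: -0.005
```

Emit:
jog_arm --moves '[[[0, 0, 0, 0, 0, 0, 1]]]'

```text
t: 2.9
tcp_pos: [0.6571, 0.0511, 0.1982]
tcp_rot: [0.818, 0.575, 0.004, 0.003]
contact_force: [0.6, 0.2, -0.5]
width: -0.003
```

```bash
python3 st.py 0 36,36 26,36 16,36 1,44 -21,44
```

```text
t 2.9 p [0.6571 0.0511 0.1982] F [ 0.64  0.17 -0.55] w -0.003
o,x,u [35.3  3.1 42.2] F out/x/up [ 0.37  0.54 -0.55]
turn [0.    0.011 0.003]
36,36 [-0.0027  0.0017 -0.0062]
26,36 [-0.0061 -0.0077 -0.0062]
16,36 [-0.0094 -0.0171 -0.0062]
1,44 [-0.0145 -0.0312  0.0018]
-21,44 [-0.0219 -0.052   0.0018]
```

Emit:
jog_arm --moves '[[[-0.003, -0.001, -0.003, 0, 0.01, 0, 1], [-0.005, -0.005, -0.006, 0, 0.01, 0, 1], [-0.006, -0.008, -0.006, 0, 0.01, 0, 1], [-0.006, -0.008, -0.006, 0, 0.01, 0, 1]]]'

```text
t: 3.3
tcp_pos: [0.6507, 0.0424, 0.1918]
tcp_rot: [0.818, 0.575, -0.0, 0.0]
contact_force: [0.3, 0.6, 0.4]
width: 0.0
```

```bash
python3 st.py 0 26,36 16,36 8,40 1,44 -21,44
```

```text
t 3.3 p [0.6507 0.0424 0.1918] F [0.26 0.65 0.4 ] w 0.0
o,x,u [24.9  0.  35.8] F out/x/up [0.7  0.03 0.4 ]
turn [ 0.001 -0.     0.004]
26,36 [0.0003 0.001  0.0002]
16,36 [-0.003  -0.0084  0.0002]
8,40 [-0.0057 -0.016   0.0042]
1,44 [-0.0081 -0.0225  0.0082]
-21,44 [-0.0155 -0.0433  0.0082]
```

Tracking is good when moving slowly. I'll continue the sweep.

Emit:
jog_arm --moves '[[[-0.001, -0.004, 0, 0, 0, 0, 1], [-0.003, -0.008, 0, 0, 0, 0, 1], [-0.0045, -0.012, 0.002, 0, 0, 0, 1], [-0.0057, -0.016, 0.004, 0, 0, 0, 1], [-0.0057, -0.016, 0.004, 0, 0, 0, 1]]]'

```text
t: 3.8
tcp_pos: [0.6451, 0.0259, 0.1963]
tcp_rot: [0.819, 0.574, 0.0, 0.0]
contact_force: [0.6, 2.5, 3.8]
width: -0.002
```

```bash
python3 st.py 0  1,44 -10,44 -21,44;python3 - <<'E'
from plant import ctrl
import cv2
d=ctrl.snapshot("scene");i=d["color"][110:270,140:300,::-1]
cv2.imwrite(f"pics/s2.png",cv2.resize(i,None,fx=3.5,fy=3.5))
E
```

```text
t 3.8 p [0.6451 0.0259 0.1963] F [0.62 2.45 3.83] w -0.002
o,x,u [ 7.6  0.3 40.3] F out/x/up [ 2.52 -0.24  3.83]
turn [0.001 0.001 0.004]
1,44 [-0.0025 -0.0061  0.0037]
-10,44 [-0.0062 -0.0165  0.0037]
-21,44 [-0.0099 -0.0269  0.0037]
```

View pics/s2.png

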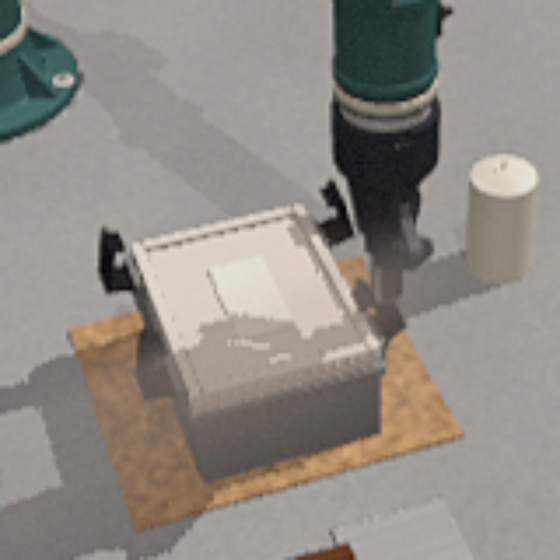

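The finger at ≈(385,270) is engaged with clip0; 2.5 N out and 3.8 N up suggest it is at about 0.6 rad.

Emit:
jog_arm --moves '[[[-0.0015, -0.0035, 0.003, 0, 0, 0, 1], [-0.0025, -0.007, 0.005, 0, 0, 0, 1], [-0.0045, -0.0115, 0.005, 0, 0, 0, 1], [-0.006, -0.0165, 0.005, 0, 0, 0, 1], [-0.006, -0.0165, 0.005, 0, 0, 0, 1]]]'

```text
t: 4.35
tcp_pos: [0.6389, 0.0084, 0.2013]
tcp_rot: [0.819, 0.574, -0.0, 0.001]
contact_force: [0.7, 1.9, 2.8]
width: 0.0
```

Emit:
jog_arm --moves '[[[-0.0015, -0.004, 0, 0, 0, 0, 1], [-0.003, -0.007, 0, 0, 0, 0, 1], [-0.0035, -0.0105, 0, 0, 0, 0, 1], [-0.0035, -0.0105, 0, 0, 0, 0, 1]]]'

```text
t: 4.75
tcp_pos: [0.6352, -0.0034, 0.2015]
tcp_rot: [0.819, 0.573, -0.001, 0.001]
contact_force: [-0.2, 0.9, 4.8]
width: -0.002
```

```bash
python3 st.py 0  -21,44 -25,40 -28,36
```

```text
t 4.75 p [ 0.6352 -0.0034  0.2015] F [-0.22  0.9   4.82] w -0.002
o,x,u [-23.3   0.8  45.5] F out/x/up [ 0.77 -0.51  4.82]
turn [ 0.002 -0.     0.007]
-21,44 [ 0.0001  0.0024 -0.0015]
-25,40 [-0.0013 -0.0013 -0.0055]
-28,36 [-0.0023 -0.0041 -0.0095]
```

Now I press down slowly while moving slightly inward.

Emit:
jog_arm --moves '[[[-0.0005, -0.0005, -0.0015, 0, 0, 0, 1], [-0.001, -0.001, -0.003, 0, 0, 0, 1], [-0.001, -0.001, -0.0045, 0, 0, 0, 1], [-0.001, -0.001, -0.0045, 0, 0, 0, 1]]]'

```text
t: 5.15
tcp_pos: [0.6338, -0.0078, 0.1982]
tcp_rot: [0.82, 0.572, -0.003, 0.002]
contact_force: [-1.7, -2.1, 11.5]
width: 0.001
```

Emit:
jog_arm --moves '[[[0, -0.0005, -0.001, 0, 0, 0, 1], [-0.0005, -0.001, -0.002, 0, 0, 0, 1], [-0.0005, -0.001, -0.002, 0, 0, 0, 1]]]'

```text
t: 5.45
tcp_pos: [0.6329, -0.0106, 0.1966]
tcp_rot: [0.82, 0.572, -0.004, 0.003]
contact_force: [-0.9, -0.6, 6.4]
width: 0.002
```

Emit:
jog_arm --moves '[[[0, -0.0005, -0.001, 0, 0, 0, 1], [-0.0005, -0.001, -0.002, 0, 0, 0, 1], [-0.0005, -0.001, -0.002, 0, 0, 0, 1]]]'

```text
t: 5.75
tcp_pos: [0.632, -0.0129, 0.1947]
tcp_rot: [0.82, 0.572, -0.005, 0.004]
contact_force: [0.1, -0.1, 6.1]
width: -0.001
```

```bash
python3 st.py 0  -21,44 -25,40 -28,36
```

```text
t 5.75 p [ 0.632  -0.0129  0.1947] F [ 0.06 -0.15  6.11] w -0.001
o,x,u [-33.4   1.   38.7] F out/x/up [-0.12  0.11  6.11]
turn [ 0.012 -0.004  0.01 ]
-21,44 [0.0032 0.012  0.0053]
-25,40 [0.0019 0.0083 0.0013]
-28,36 [ 0.0008  0.0054 -0.0027]
```

Emit:
jog_arm --moves '[[[0.0005, 0.001, -0.001, 0.006, -0.002, 0, 1], [0.0005, 0.001, -0.002, 0.006, -0.002, 0, 1], [0.0005, 0.001, -0.002, 0.006, -0.002, 0, 1]]]'

```text
t: 6.05
tcp_pos: [0.6315, -0.015, 0.1926]
tcp_rot: [0.821, 0.571, -0.005, 0.003]
contact_force: [-3.3, -1.6, 7.4]
width: 0.002
```

Emit:
jog_arm --moves '[[[0, 0, -0.001, 0, 0, 0, 1], [0, 0, -0.0015, 0, 0, 0, 1]]]'

```text
t: 6.25
tcp_pos: [0.6309, -0.0166, 0.1908]
tcp_rot: [0.821, 0.571, -0.006, 0.003]
contact_force: [-0.6, -1.5, 5.0]
width: -0.001
```

```bash
python3 st.py 0  -21,44 -25,40 -28,36
```

```text
t 6.25 p [ 0.6309 -0.0166  0.1908] F [-0.61 -1.53  5.01] w -0.001
o,x,u [-37.3   1.2  34.8] F out/x/up [-1.64 -0.06  5.01]
turn [ 0.012 -0.007  0.013]
-21,44 [0.0043 0.0157 0.0092]
-25,40 [0.003  0.012  0.0052]
-28,36 [0.002  0.0091 0.0012]
```

Emit:
jog_arm --moves '[[[0.001, 0.004, -0.0005, 0.006, -0.003, 0, 1], [0.002, 0.005, -0.001, 0.006, -0.003, 0, 1]]]'

```text
t: 6.45
tcp_pos: [0.6315, -0.0161, 0.1899]
tcp_rot: [0.822, 0.57, -0.007, 0.003]
contact_force: [-3.0, -5.7, 7.6]
width: 0.002
```

```bash
python3 st.py 0 -28,36
```

```text
t 6.45 p [ 0.6315 -0.0161  0.1899] F [-3.   -5.7   7.61] w 0.002
o,x,u [-36.5   1.6  33.9] F out/x/up [-6.38 -0.91  7.61]
turn [ 0.012 -0.008  0.015]
-28,36 [0.0014 0.0086 0.0021]
```

```bash
python3 - <<'E'
from plant import ctrl
import cv2
d=ctrl.snapshot("scene");i=d["color"][140:240,170:290,::-1]
cv2.imwrite(f"pics/s3.png",cv2.resize(i,None,fx=5,fy=5))
E
```

```text
(no output)
```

View pics/s3.png

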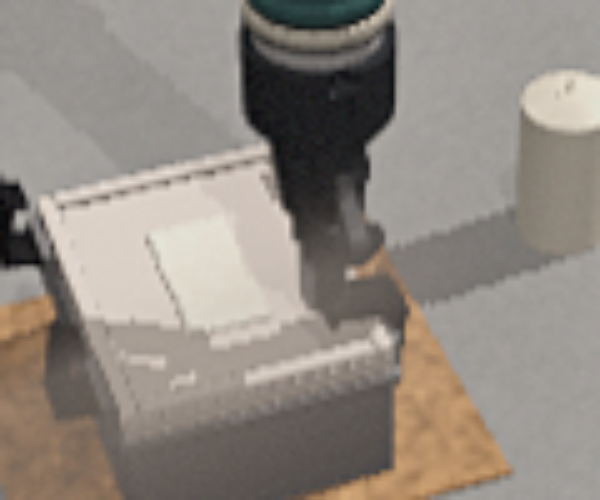

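The clip bar (≈(365,310)) is almost flat under the finger (≈(322,300)). I continue in small steps down.

Emit:
jog_arm --moves '[[[0, 0.001, -0.0005, 0, 0, 0, 1], [0, 0.001, -0.001, 0, 0, 0, 1]]]'

```text
t: 6.7
tcp_pos: [0.6312, -0.0167, 0.1886]
tcp_rot: [0.822, 0.57, -0.008, 0.003]
contact_force: [-1.3, -3.6, 4.9]
width: 0.003
```

Emit:
jog_arm --moves '[[[0, 0.001, -0.0005, 0, 0, 0, 1], [0, 0.001, -0.001, 0, 0, 0, 1]]]'

```text
t: 6.9
tcp_pos: [0.631, -0.0166, 0.1873]
tcp_rot: [0.822, 0.569, -0.008, 0.004]
contact_force: [0.1, -1.8, 3.8]
width: -0.003
```

```bash
python3 st.py 0 -28,36
```

```text
t 6.9 p [ 0.631  -0.0166  0.1873] F [ 0.1  -1.81  3.8 ] w -0.003
o,x,u [-37.2   1.3  31.3] F out/x/up [-1.67  0.7   3.8 ]
turn [ 0.016 -0.01   0.016]
-28,36 [0.0019 0.0091 0.0047]
```

Force is falling as expected towards the crest.

Emit:
jog_arm --moves '[[[0, 0.001, -0.0005, 0, 0, 0, 1], [0, 0.001, -0.001, 0, 0, 0, 1]]]'

```text
t: 7.1
tcp_pos: [0.6309, -0.0148, 0.1859]
tcp_rot: [0.822, 0.57, -0.008, 0.003]
contact_force: [-0.3, -1.0, 1.0]
width: -0.002
```

Emit:
jog_arm --moves '[[[0, 0.001, -0.0005, 0, 0, 0, 1], [0, 0.001, -0.001, 0, 0, 0, 1]]]'

```text
t: 7.3
tcp_pos: [0.6306, -0.0123, 0.1844]
tcp_rot: [0.822, 0.57, -0.008, 0.002]
contact_force: [0.3, -0.2, -0.4]
width: -0.002
```

Emit:
jog_arm --moves '[[[0, 0.001, -0.0005, 0, 0, 0, 1], [0, 0.001, -0.001, 0, 0, 0, 1]]]'

```text
t: 7.5
tcp_pos: [0.6303, -0.0102, 0.183]
tcp_rot: [0.821, 0.571, -0.008, 0.002]
contact_force: [-0.5, 0.4, -0.4]
width: 0.002
```

```bash
python3 st.py 0 -28,36
```

```text
t 7.5 p [ 0.6303 -0.0102  0.183 ] F [-0.49  0.42 -0.42] w 0.002
o,x,u [-31.4  -1.5  27. ] F out/x/up [ 0.23 -0.6  -0.42]
turn [ 0.012 -0.011  0.013]
-28,36 [0.0025 0.0027 0.009 ]
```

Emit:
jog_arm --moves '[[[0, 0, -0.0005, 0, 0, 0, 1], [0, 0, -0.001, 0, 0, 0, 1]]]'

```text
t: 7.7
tcp_pos: [0.6304, -0.0104, 0.1826]
tcp_rot: [0.821, 0.57, -0.008, 0.002]
contact_force: [-1.6, -0.5, 7.3]
width: 0.001
```

Emit:
jog_arm --moves '[[[0, 0, -0.0005, 0, 0, 0, 1], [0, 0, -0.001, 0, 0, 0, 1]]]'

```text
t: 7.9
tcp_pos: [0.6305, -0.0105, 0.1824]
tcp_rot: [0.821, 0.57, -0.008, 0.002]
contact_force: [-2.0, -0.8, 9.8]
width: 0.003
```

```bash
python3 st.py 0 -28,36
```

```text
t 7.9 p [ 0.6305 -0.0105  0.1824] F [-2.02 -0.75  9.83] w 0.003
o,x,u [-31.6  -1.2  26.4] F out/x/up [-1.39 -1.65  9.83]
turn [ 0.013 -0.011  0.014]
-28,36 [0.0024 0.003  0.0096]
```

Stop felt: about 10 N at u≈26.5, so clip0 is home. I lift and look.

Emit:
jog_arm --moves '[[[0, 0, 0.015, 0, 0, 0, 1], [0, 0, 0.04, 0, 0, 0, 1], [0, 0, 0.065, 0.013, -0.011, 0.014, 1], [0, 0, 0.08, 0.013, -0.011, 0.014, 1]]]'

```text
t: 8.3
tcp_pos: [0.6312, -0.0106, 0.265]
tcp_rot: [0.817, 0.576, 0.001, 0.001]
contact_force: [1.3, 0.9, 0.4]
width: 0.003
```

```bash
python3 st.py 2 50,105 50,36; python3 - <<'E'
from plant import ctrl
import cv2
d=ctrl.snapshot("scene");i=d["color"][140:240,170:290,::-1]
cv2.imwrite(f"pics/s4.png",cv2.resize(i,None,fx=5,fy=5))
E
```

```text
t 8.3 p [ 0.6312 -0.0106  0.265 ] F [1.33 0.85 0.35] w 0.003
o,x,u [-132.5  129.5  109. ] F out/x/up [-1.25  0.96  0.35]
turn [-0.     0.003  0.   ]
50,105 [-0.1833 -0.1283 -0.004 ]
50,36 [-0.1833 -0.1283 -0.073 ]
```

View pics/s4.png

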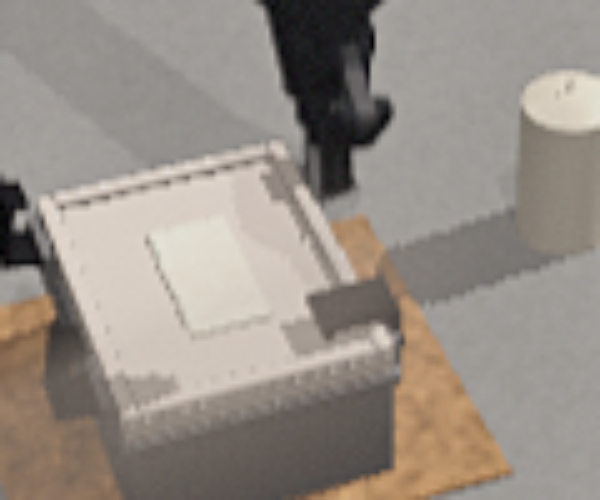

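Clip0 lies flat over the rim at ≈(355,308) and stays. On to clip2.

Emit:
jog_arm --moves '[[[-0.03, -0.021, 0, 0, 0, 0, 1], [-0.065, -0.045, 0, 0, 0, 0, 1], [-0.1, -0.07, 0, 0, 0, 0, 1], [-0.135, -0.095, 0, 0, 0, 0, 1], [-0.165, -0.115, 0, 0, 0, 0, 1], [-0.183, -0.128, 0, 0, 0, 0, 1], [-0.183, -0.128, -0.01, 0, 0, 0, 1], [-0.183, -0.128, -0.03, 0, 0, 0, 1], [-0.183, -0.128, -0.045, 0, 0, 0, 1], [-0.183, -0.128, -0.045, 0, 0, 0, 1]]]'

```text
t: 9.35
tcp_pos: [0.4489, -0.1375, 0.22]
tcp_rot: [0.817, 0.576, 0.002, 0.0]
contact_force: [-0.5, 0.5, -0.7]
width: 0.001
```

```bash
python3 st.py 2 50,36 36,36
```

```text
t 9.35 p [ 0.4489 -0.1375  0.22  ] F [-0.51  0.49 -0.69] w 0.001
o,x,u [48.3  0.5 64. ] F out/x/up [-0.29 -0.64 -0.69]
turn [-0.002  0.003 -0.001]
50,36 [-0.001  -0.0014 -0.028 ]
36,36 [ 0.0037  0.0118 -0.028 ]
```

Emit:
jog_arm --moves '[[[-0.001, -0.001, -0.015, 0, 0, 0, 1], [-0.001, -0.001, -0.028, 0, 0, 0, 1], [0.0015, 0.006, -0.028, 0, 0, 0, 1], [0.004, 0.012, -0.028, 0, 0, 0, 1], [0.007, 0.021, -0.028, 0, 0, 0, 1], [0.007, 0.021, -0.028, 0, 0, 0, 1]]]'

```text
t: 9.95
tcp_pos: [0.4572, -0.1152, 0.1929]
tcp_rot: [0.817, 0.577, 0.003, 0.001]
contact_force: [0.4, -1.0, 0.1]
width: -0.004
```

```bash
python3 st.py 2 16,36 8,40 1,44 -10,45 -21,45
```

```text
t 9.95 p [ 0.4572 -0.1152  0.1929] F [ 0.38 -0.96  0.1 ] w -0.004
o,x,u [24.5  0.7 36.9] F out/x/up [0.77 0.68 0.1 ]
turn [-0.002  0.005 -0.003]
16,36 [ 0.0022  0.0083 -0.0009]
8,40 [0.0048 0.0158 0.0031]
1,44 [0.0072 0.0224 0.0071]
-10,45 [0.0109 0.0327 0.0081]
-21,45 [0.0146 0.0431 0.0081]
```

Emit:
jog_arm --moves '[[[0.001, 0.004, 0, 0, 0, 0, 1], [0.002, 0.008, 0, 0, 0, 0, 1], [0.0035, 0.012, 0.002, 0, 0, 0, 1], [0.005, 0.016, 0.004, 0, 0, 0, 1], [0.005, 0.016, 0.004, 0, 0, 0, 1]]]'

```text
t: 10.45
tcp_pos: [0.4622, -0.0991, 0.1974]
tcp_rot: [0.816, 0.577, 0.002, 0.001]
contact_force: [-2.0, -2.7, 6.8]
width: -0.002
```

```bash
python3 st.py 2  1,44 -10,45 -21,45
```

```text
t 10.45 p [ 0.4622 -0.0991  0.1974] F [-2.05 -2.69  6.82] w -0.002
o,x,u [ 7.7  0.1 41.4] F out/x/up [ 3.22 -1.03  6.82]
turn [-0.001  0.005 -0.003]
1,44 [0.0022 0.0063 0.0026]
-10,45 [0.0059 0.0167 0.0036]
-21,45 [0.0096 0.0271 0.0036]
```

Emit:
jog_arm --moves '[[[0.001, 0.003, 0.0025, 0, 0, 0, 1], [0.002, 0.006, 0.005, 0, 0, 0, 1], [0.004, 0.011, 0.0065, 0, 0, 0, 1], [0.006, 0.0165, 0.0065, 0, 0, 0, 1], [0.006, 0.0165, 0.0065, 0, 0, 0, 1]]]'

```text
t: 10.95
tcp_pos: [0.4686, -0.0814, 0.204]
tcp_rot: [0.816, 0.578, 0.003, 0.001]
contact_force: [-0.8, -2.0, 4.2]
width: -0.001
```

```bash
python3 st.py 2 -21,46 -24,46
```

```text
t 10.95 p [ 0.4686 -0.0814  0.204 ] F [-0.79 -2.04  4.22] w -0.001
o,x,u [-11.2   0.1  48. ] F out/x/up [ 2.18 -0.06  4.22]
turn [-0.002  0.005 -0.005]
-21,46 [ 0.0032  0.0093 -0.002 ]
-24,46 [ 0.0042  0.0121 -0.002 ]
```

Emit:
jog_arm --moves '[[[0.0012, 0.0035, 0, 0, 0, 0, 1], [0.0025, 0.0065, 0, 0, 0, 0, 1], [0.0035, 0.01, -0.001, 0, 0, 0, 1], [0.0035, 0.01, -0.002, 0, 0, 0, 1], [0.0035, 0.01, -0.002, 0, 0, 0, 1]]]'

```text
t: 11.45
tcp_pos: [0.4733, -0.0699, 0.2024]
tcp_rot: [0.816, 0.579, 0.004, 0.001]
contact_force: [-1.0, -0.1, 6.8]
width: -0.0
```

Emit:
jog_arm --moves '[[[0, 0.001, -0.001, 0, 0, 0, 1], [0, 0.001, -0.002, 0, 0, 0, 1], [0, 0.001, -0.003, 0, 0, 0, 1]]]'

```text
t: 11.75
tcp_pos: [0.4745, -0.067, 0.2001]
tcp_rot: [0.815, 0.579, 0.006, 0.001]
contact_force: [-0.9, 3.6, 10.5]
width: 0.001
```

```bash
python3 st.py 2 -27,40
```

```text
t 11.75 p [ 0.4745 -0.067   0.2001] F [-0.9   3.6  10.48] w 0.001
o,x,u [-26.7   0.8  44.1] F out/x/up [-3.09 -2.06 10.48]
turn [-0.005  0.011 -0.008]
-27,40 [-0.0007  0.0005 -0.0041]
```

Emit:
jog_arm --moves '[[[0, 0.0007, -0.001, 0, 0, 0, 1], [0, 0.0015, -0.002, 0, 0, 0, 1]]]'

```text
t: 11.95
tcp_pos: [0.4751, -0.0644, 0.1983]
tcp_rot: [0.815, 0.579, 0.007, 0.001]
contact_force: [-0.5, 1.1, 6.4]
width: 0.0
```

Emit:
jog_arm --moves '[[[0, 0.0007, -0.001, 0, 0, 0, 1], [0, 0.001, -0.002, 0, 0, 0, 1]]]'

```text
t: 12.15
tcp_pos: [0.4757, -0.0625, 0.1964]
tcp_rot: [0.815, 0.58, 0.008, 0.001]
contact_force: [-1.4, 1.8, 6.9]
width: -0.0
```

Emit:
jog_arm --moves '[[[0, 0, -0.001, 0, 0, 0, 1], [0, 0, -0.002, 0, 0, 0, 1]]]'

```text
t: 12.35
tcp_pos: [0.4763, -0.061, 0.1945]
tcp_rot: [0.815, 0.58, 0.009, 0.001]
contact_force: [0.1, 3.0, 6.6]
width: -0.003
```

```bash
python3 st.py 2 -29,40
```

```text
t 12.35 p [ 0.4763 -0.061   0.1945] F [0.11 3.03 6.57] w -0.003
o,x,u [-32.9   0.6  38.5] F out/x/up [-2.89 -0.92  6.57]
turn [-0.009  0.015 -0.01 ]
-29,40 [-0.0018 -0.0035  0.0015]
```

Emit:
jog_arm --moves '[[[-0.0005, -0.001, -0.001, 0, 0.005, 0, 1], [-0.0005, -0.001, -0.0015, -0.005, 0.01, 0, 1]]]'

```text
t: 12.55
tcp_pos: [0.4771, -0.0599, 0.1933]
tcp_rot: [0.814, 0.581, 0.005, -0.001]
contact_force: [-0.3, 4.9, 7.0]
width: 0.001
```

Emit:
jog_arm --moves '[[[-0.0005, -0.001, -0.001, 0, 0, 0, 1], [-0.0005, -0.001, -0.0015, 0, 0, 0, 1]]]'

```text
t: 12.75
tcp_pos: [0.4774, -0.0591, 0.1919]
tcp_rot: [0.814, 0.581, 0.007, -0.001]
contact_force: [0.4, 3.7, 5.1]
width: 0.002
```

Emit:
jog_arm --moves '[[[0, -0.001, -0.0005, 0, 0, 0, 1], [0, -0.001, -0.001, 0, 0, 0, 1]]]'

```text
t: 12.95
tcp_pos: [0.4777, -0.0593, 0.1908]
tcp_rot: [0.813, 0.582, 0.008, -0.001]
contact_force: [-0.5, 2.2, 3.0]
width: -0.0
```

```bash
python3 st.py 2 -29,40
```

```text
t 12.95 p [ 0.4777 -0.0593  0.1908] F [-0.45  2.19  2.99] w -0.0
o,x,u [-35.    1.3  34.8] F out/x/up [-1.92 -1.16  2.99]
turn [-0.01   0.011 -0.013]
-29,40 [-0.0033 -0.0052  0.0052]
```

Emit:
jog_arm --moves '[[[0, -0.001, -0.0005, 0, 0, 0, 1], [0, -0.001, -0.001, 0, 0, 0, 1]]]'

```text
t: 13.15
tcp_pos: [0.4779, -0.0607, 0.1897]
tcp_rot: [0.814, 0.581, 0.008, -0.001]
contact_force: [-0.4, 1.4, 1.5]
width: 0.001
```

Emit:
jog_arm --moves '[[[0, -0.001, -0.0005, 0, 0, 0, 1], [0, -0.001, -0.001, 0, 0, 0, 1]]]'

```text
t: 13.35
tcp_pos: [0.4777, -0.0625, 0.1884]
tcp_rot: [0.814, 0.581, 0.007, -0.001]
contact_force: [0.5, -0.2, 0.3]
width: 0.002
```

Emit:
jog_arm --moves '[[[0, 0, -0.0005, 0, 0, 0, 1], [0, 0, -0.001, 0, 0, 0, 1]]]'

```text
t: 13.55
tcp_pos: [0.4773, -0.0631, 0.1871]
tcp_rot: [0.814, 0.581, 0.007, -0.001]
contact_force: [-0.0, -0.8, 0.2]
width: -0.001
```

```bash
python3 st.py 2 -29,40
```

```text
t 13.55 p [ 0.4773 -0.0631  0.1871] F [-0.03 -0.79  0.16] w -0.001
o,x,u [-31.3   2.2  31.1] F out/x/up [0.76 0.24 0.16]
turn [-0.009  0.01  -0.011]
-29,40 [-0.0028 -0.0014  0.0089]
```

Emit:
jog_arm --moves '[[[0, 0, -0.0005, 0, 0, 0, 1], [0, 0, -0.001, 0, 0, 0, 1]]]'

```text
t: 13.75
tcp_pos: [0.4771, -0.0634, 0.186]
tcp_rot: [0.814, 0.581, 0.006, -0.001]
contact_force: [0.1, -0.0, 2.6]
width: -0.002
```

Emit:
jog_arm --moves '[[[0, 0, -0.0005, 0, 0, 0, 1], [0, 0, -0.0008, 0, 0, 0, 1]]]'

```text
t: 13.95
tcp_pos: [0.4772, -0.0633, 0.1857]
tcp_rot: [0.814, 0.581, 0.006, -0.001]
contact_force: [-1.2, 1.7, 8.2]
width: -0.0
```

Hard stop felt at z≈0.1857 (8 N). I lift and look.

Emit:
jog_arm --moves '[[[0, 0, 0.015, 0, 0, 0, 1], [0, 0, 0.04, 0, 0, 0, 1], [0, 0, 0.065, -0.008, 0.01, -0.011, 1], [0, 0, 0.08, -0.008, 0.01, -0.011, 1]]]'

```text
t: 14.35
tcp_pos: [0.4779, -0.0631, 0.2674]
tcp_rot: [0.817, 0.576, 0.001, 0.001]
contact_force: [0.4, 0.5, -0.4]
width: -0.002
```

```bash
python3 st.py 1 50,105 50,36; python3 - <<'E'
from plant import ctrl
import cv2
d=ctrl.snapshot("scene");i=d["color"][140:240,170:290,::-1]
cv2.imwrite(f"pics/s5.png",cv2.resize(i,None,fx=5,fy=5))
E
```

```text
t 14.35 p [ 0.4779 -0.0631  0.2674] F [ 0.38  0.49 -0.41] w -0.002
o,x,u [-132.5    2.7  111.4] F out/x/up [ 0.58  0.19 -0.41]
turn [-0.     0.002 -0.   ]
50,105 [ 0.0588  0.1728 -0.0064]
50,36 [ 0.0588  0.1728 -0.0754]
```

View pics/s5.png

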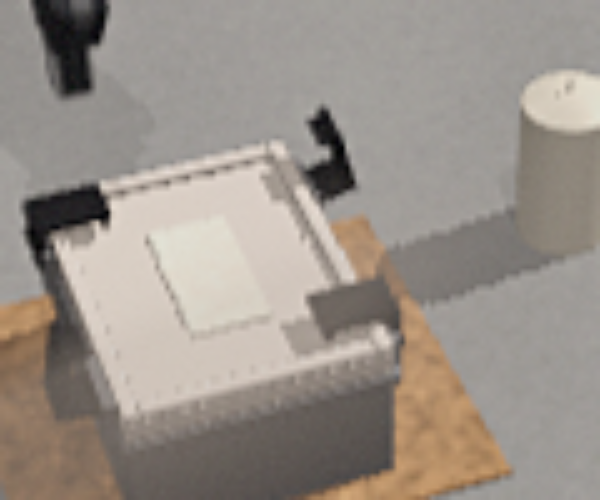

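Clips 2 (≈(68,215)) and 0 (≈(355,308)) are flat, and clip1 (≈(335,155)) is open. Next is clip1.

Emit:
jog_arm --moves '[[[0.01, 0.03, 0, 0, 0, 0, 1], [0.023, 0.068, 0, 0, 0, 0, 1], [0.036, 0.106, 0, 0, 0, 0, 1], [0.048, 0.14, 0, 0, 0, 0, 1], [0.056, 0.164, 0, 0, 0, 0, 1], [0.059, 0.173, 0, 0, 0, 0, 1], [0.059, 0.173, -0.015, 0, 0, 0, 1], [0.059, 0.173, -0.035, 0, 0, 0, 1], [0.059, 0.173, -0.047, 0, 0, 0, 1], [0.059, 0.173, -0.047, 0, 0, 0, 1]]]'

```text
t: 15.4
tcp_pos: [0.5362, 0.1083, 0.22]
tcp_rot: [0.818, 0.576, -0.0, 0.001]
contact_force: [-0.0, -1.8, -0.3]
width: -0.003
```

```bash
python3 st.py 1 50,36 36,36 26,36
```

```text
t 15.4 p [0.5362 0.1083 0.22  ] F [-0.04 -1.85 -0.25] w -0.003
o,x,u [48.6  0.  64. ] F out/x/up [-1.75  0.58 -0.25]
turn [0.002 0.001 0.001]
50,36 [ 0.0004  0.0013 -0.028 ]
36,36 [-0.0043 -0.0118 -0.028 ]
26,36 [-0.0076 -0.0213 -0.028 ]
```

Emit:
jog_arm --moves '[[[0, 0.001, -0.015, 0, 0, 0, 1], [0, 0.001, -0.028, 0, 0, 0, 1], [-0.002, -0.006, -0.028, 0, 0, 0, 1], [-0.004, -0.012, -0.028, 0, 0, 0, 1], [-0.0075, -0.021, -0.028, 0, 0, 0, 1], [-0.0075, -0.021, -0.028, 0, 0, 0, 1]]]'

```text
t: 16.0
tcp_pos: [0.5286, 0.0854, 0.1926]
tcp_rot: [0.818, 0.575, -0.0, 0.002]
contact_force: [0.5, -0.2, 0.8]
width: 0.0
```

```bash
python3 st.py 1 16,36 8,40 1,44 -10,46 -21,46
```

```text
t 16.0 p [0.5286 0.0854 0.1926] F [ 0.49 -0.25  0.78] w 0.0
o,x,u [24.5  0.6 36.6] F out/x/up [-0.07  0.54  0.78]
turn [0.003 0.001 0.004]
16,36 [-0.0034 -0.0078 -0.0006]
8,40 [-0.0061 -0.0153  0.0034]
1,44 [-0.0084 -0.0219  0.0074]
-10,46 [-0.0121 -0.0323  0.0094]
-21,46 [-0.0158 -0.0426  0.0094]
```

Emit:
jog_arm --moves '[[[-0.0015, -0.004, 0, 0, 0, 0, 1], [-0.003, -0.008, 0, 0, 0, 0, 1], [-0.0045, -0.012, 0.002, 0, 0, 0, 1], [-0.006, -0.0155, 0.004, 0, 0, 0, 1], [-0.006, -0.0155, 0.004, 0, 0, 0, 1]]]'

```text
t: 16.5
tcp_pos: [0.5229, 0.0696, 0.1971]
tcp_rot: [0.819, 0.574, 0.0, 0.002]
contact_force: [1.1, 2.4, 2.9]
width: -0.006
```

```bash
python3 st.py 1 1,45 -10,46 -21,46
```

```text
t 16.5 p [0.5229 0.0696 0.1971] F [1.14 2.39 2.92] w -0.006
o,x,u [ 7.6  0.5 41.1] F out/x/up [2.63 0.27 2.92]
turn [0.003 0.002 0.004]
1,45 [-0.0027 -0.0061  0.0039]
-10,46 [-0.0064 -0.0165  0.0049]
-21,46 [-0.0101 -0.0268  0.0049]
```

Like clip0 (force direction shows a lower hinge).

Emit:
jog_arm --moves '[[[-0.0015, -0.0035, 0.002, 0, 0, 0, 1], [-0.0027, -0.007, 0.004, 0, 0, 0, 1], [-0.0045, -0.0115, 0.004, 0, 0, 0, 1], [-0.006, -0.016, 0.004, 0, 0, 0, 1], [-0.006, -0.016, 0.004, 0, 0, 0, 1]]]'

```text
t: 17.0
tcp_pos: [0.5167, 0.0528, 0.2011]
tcp_rot: [0.819, 0.574, 0.0, 0.002]
contact_force: [1.0, 3.6, 1.8]
width: -0.002
```

Emit:
jog_arm --moves '[[[-0.0012, -0.0035, 0, 0, 0, 0, 1], [-0.0025, -0.0065, 0, 0, 0, 0, 1], [-0.0035, -0.009, -0.001, 0, 0, 0, 1], [-0.0035, -0.009, -0.001, 0, 0, 0, 1]]]'

```text
t: 17.4
tcp_pos: [0.5132, 0.043, 0.2001]
tcp_rot: [0.819, 0.574, -0.0, 0.002]
contact_force: [1.9, 1.1, 3.6]
width: -0.002
```

```bash
python3 st.py 1 -24,42
```

```text
t 17.4 p [0.5132 0.043  0.2001] F [1.86 1.09 3.63] w -0.002
o,x,u [-20.6   0.3  44.1] F out/x/up [1.65 1.38 3.63]
turn [0.004 0.002 0.006]
-24,42 [-0.0014 -0.0031 -0.0021]
```

Emit:
jog_arm --moves '[[[-0.0005, -0.001, -0.001, 0, 0, 0, 1], [-0.001, -0.002, -0.002, 0, 0, 0, 1], [-0.001, -0.003, -0.003, 0, 0, 0, 1]]]'

```text
t: 17.7
tcp_pos: [0.5119, 0.0391, 0.1975]
tcp_rot: [0.819, 0.574, -0.001, 0.003]
contact_force: [-1.2, -0.4, 8.9]
width: 0.001
```

Emit:
jog_arm --moves '[[[0, -0.0007, -0.001, 0, 0, 0, 1], [-0.0005, -0.0015, -0.002, 0, 0, 0, 1]]]'

```text
t: 17.9
tcp_pos: [0.511, 0.0366, 0.1957]
tcp_rot: [0.819, 0.573, -0.002, 0.003]
contact_force: [-0.3, -0.4, 7.7]
width: -0.001
```

Emit:
jog_arm --moves '[[[0, -0.0007, -0.001, 0, 0, 0, 1], [-0.0003, -0.001, -0.002, 0, 0, 0, 1]]]'

```text
t: 18.1
tcp_pos: [0.5102, 0.0344, 0.1938]
tcp_rot: [0.819, 0.573, -0.003, 0.003]
contact_force: [-1.1, -1.9, 7.1]
width: 0.001
```

```bash
python3 st.py 1 -28,38
```

```text
t 18.1 p [0.5102 0.0344 0.1938] F [-1.07 -1.85  7.14] w 0.001
o,x,u [-29.8   0.4  37.8] F out/x/up [-2.1  -0.39  7.14]
turn [ 0.009 -0.001  0.007]
-28,38 [0.0002 0.0018 0.0002]
```

Emit:
jog_arm --moves '[[[0, 0, -0.001, 0, 0, 0, 1], [0, 0, -0.002, 0, 0, 0, 1]]]'

```text
t: 18.3
tcp_pos: [0.5096, 0.0326, 0.1919]
tcp_rot: [0.82, 0.573, -0.005, 0.004]
contact_force: [-0.5, -2.4, 7.1]
width: -0.004
```

Emit:
jog_arm --moves '[[[0, 0.0005, -0.001, 0, 0, 0, 1], [0, 0.0005, -0.002, 0, 0, 0, 1]]]'

```text
t: 18.5
tcp_pos: [0.509, 0.0309, 0.1899]
tcp_rot: [0.82, 0.572, -0.007, 0.005]
contact_force: [-0.4, -3.3, 7.0]
width: 0.002
```

Emit:
jog_arm --moves '[[[0, 0.001, -0.001, 0, 0, 0, 1], [0, 0.001, -0.0015, 0, 0, 0, 1]]]'

```text
t: 18.7
tcp_pos: [0.5085, 0.0297, 0.1882]
tcp_rot: [0.82, 0.572, -0.008, 0.005]
contact_force: [0.8, -4.1, 5.7]
width: 0.001
```

```bash
python3 st.py 1 -28,38
```

```text
t 18.7 p [0.5085 0.0297 0.1882] F [ 0.85 -4.07  5.71] w 0.001
o,x,u [-34.7   0.4  32.2] F out/x/up [-3.54  2.17  5.71]
turn [ 0.018 -0.007  0.011]
-28,38 [0.0019 0.0065 0.0058]
```

Emit:
jog_arm --moves '[[[0, 0.001, -0.001, 0, 0, 0, 1], [0, 0.001, -0.0015, 0.004, 0, 0, 1]]]'

```text
t: 18.9
tcp_pos: [0.508, 0.0291, 0.1865]
tcp_rot: [0.821, 0.571, -0.008, 0.004]
contact_force: [0.8, -3.5, 5.3]
width: -0.002
```

Emit:
jog_arm --moves '[[[0, 0.001, -0.0005, 0, 0, 0, 1], [0, 0.001, -0.001, 0, 0, 0, 1]]]'

```text
t: 19.1
tcp_pos: [0.5074, 0.0299, 0.1852]
tcp_rot: [0.821, 0.571, -0.009, 0.004]
contact_force: [-0.4, -1.6, 2.9]
width: -0.003
```

Emit:
jog_arm --moves '[[[0, 0.001, -0.0005, 0, 0, 0, 1], [0, 0.001, -0.001, 0, 0, 0, 1]]]'

```text
t: 19.3
tcp_pos: [0.5068, 0.0317, 0.1838]
tcp_rot: [0.821, 0.571, -0.009, 0.003]
contact_force: [-0.2, -0.4, -0.0]
width: -0.002
```

```bash
python3 st.py 1 -28,38
```

```text
t 19.3 p [0.5068 0.0317 0.1838] F [-0.21 -0.37 -0.01] w -0.002
o,x,u [-33.5  -1.9  27.8] F out/x/up [-0.42 -0.07 -0.01]
turn [ 0.016 -0.012  0.011]
-28,38 [0.0036 0.0046 0.0102]
```

Emit:
jog_arm --moves '[[[0.0005, 0, -0.0005, 0, 0, 0, 1], [0.0005, 0, -0.001, 0, 0, 0, 1]]]'

```text
t: 19.5
tcp_pos: [0.507, 0.0323, 0.1824]
tcp_rot: [0.82, 0.572, -0.01, 0.003]
contact_force: [0.0, 0.6, -0.4]
width: 0.001
```

Emit:
jog_arm --moves '[[[0, 0, -0.0005, 0, 0, 0, 1], [0, 0, -0.001, 0, 0, 0, 1]]]'

```text
t: 19.7
tcp_pos: [0.5068, 0.0327, 0.1812]
tcp_rot: [0.82, 0.572, -0.01, 0.003]
contact_force: [0.1, 0.5, 1.2]
width: 0.001
```

Emit:
jog_arm --moves '[[[0, 0, -0.0005, 0, 0, 0, 1], [0, 0, -0.0008, 0, 0, 0, 1]]]'

```text
t: 19.9
tcp_pos: [0.5069, 0.0326, 0.1809]
tcp_rot: [0.82, 0.572, -0.01, 0.003]
contact_force: [-1.5, -0.9, 7.1]
width: 0.001
```

Hard stop felt. I lift and move on to clip3.

Emit:
jog_arm --moves '[[[0, 0, 0.015, 0, 0, 0, 1], [0, 0, 0.04, 0, 0, 0, 1], [0, 0, 0.065, 0.016, -0.012, 0.011, 1], [0, 0, 0.085, 0.016, -0.012, 0.011, 1]]]'

```text
t: 20.3
tcp_pos: [0.5068, 0.0323, 0.2671]
tcp_rot: [0.817, 0.576, 0.0, -0.0]
contact_force: [0.2, 0.4, -0.1]
width: -0.004
```

```bash
python3 st.py 3 50,105 50,36; python3 - <<'E'
from plant import ctrl
import cv2
d=ctrl.snapshot("scene");i=d["color"][140:240,170:290,::-1]
cv2.imwrite(f"pics/s6.png",cv2.resize(i,None,fx=5,fy=5))
E
```

```text
t 20.3 p [0.5068 0.0323 0.2671] F [ 0.24  0.36 -0.14] w -0.004
o,x,u [-131.1 -132.2  111.1] F out/x/up [-0.42  0.11 -0.14]
turn [-0.001  0.    -0.001]
50,105 [ 0.0636 -0.215  -0.0061]
50,36 [ 0.0636 -0.215  -0.0751]
```

View pics/s6.png

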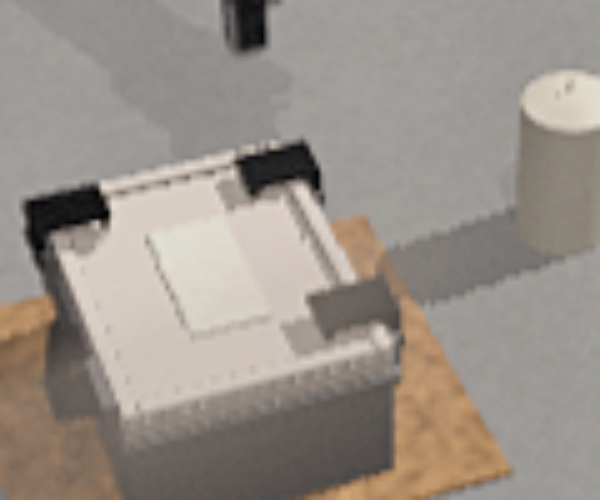

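Clip1 at ≈(280,170) is flat too, so three are home. Clip3 (lower left) is next.

Emit:
jog_arm --moves '[[[0.01, -0.033, 0, 0, 0, 0, 1], [0.021, -0.073, 0, 0, 0, 0, 1], [0.033, -0.113, 0, 0, 0, 0, 1], [0.045, -0.153, 0, 0, 0, 0, 1], [0.056, -0.19, 0, 0, 0, 0, 1], [0.063, -0.21, 0, 0, 0, 0, 1], [0.064, -0.216, -0.005, 0, 0, 0, 1], [0.064, -0.216, -0.025, 0, 0, 0, 1], [0.064, -0.216, -0.047, 0, 0, 0, 1], [0.064, -0.216, -0.047, 0, 0, 0, 1]]]'

```text
t: 21.35
tcp_pos: [0.5699, -0.1812, 0.2196]
tcp_rot: [0.817, 0.577, 0.0, -0.002]
contact_force: [-1.0, -0.1, 0.1]
width: 0.003
```

```bash
python3 st.py 3 50,36 36,36 26,36
```

```text
t 21.35 p [ 0.5699 -0.1812  0.2196] F [-1.   -0.05  0.07] w 0.003
o,x,u [48.8 -0.9 63.6] F out/x/up [ 0.38 -0.92  0.07]
turn [-0.003 -0.002 -0.002]
50,36 [ 0.0004 -0.0014 -0.0276]
36,36 [ 0.0051  0.0117 -0.0276]
26,36 [ 0.0085  0.0212 -0.0276]
```

Emit:
jog_arm --moves '[[[0, -0.001, -0.015, 0, 0, 0, 1], [0.001, -0.001, -0.0275, 0, 0, 0, 1], [0.003, 0.006, -0.0275, 0, 0, 0, 1], [0.005, 0.012, -0.0275, 0, 0, 0, 1], [0.0085, 0.021, -0.0275, 0, 0, 0, 1], [0.0085, 0.021, -0.0275, 0, 0, 0, 1]]]'

```text
t: 21.95
tcp_pos: [0.5794, -0.159, 0.1934]
tcp_rot: [0.816, 0.578, 0.001, -0.001]
contact_force: [0.1, -0.4, 1.9]
width: 0.002
```

```bash
python3 st.py 3 16,36 8,40 1,44 -10,46 -21,46
```

```text
t 21.95 p [ 0.5794 -0.159   0.1934] F [ 0.12 -0.37  1.86] w 0.002
o,x,u [24.7  0.6 37.4] F out/x/up [0.3  0.24 1.86]
turn [-0.003 -0.001 -0.004]
16,36 [ 0.0024  0.0084 -0.0014]
8,40 [0.0051 0.0159 0.0026]
1,44 [0.0074 0.0225 0.0066]
-10,46 [0.0111 0.0329 0.0086]
-21,46 [0.0148 0.0432 0.0086]
```

Emit:
jog_arm --moves '[[[0.001, 0.004, 0, 0, 0, 0, 1], [0.0025, 0.008, 0.001, 0, 0, 0, 1], [0.004, 0.012, 0.002, 0, 0, 0, 1], [0.005, 0.016, 0.004, 0, 0, 0, 1], [0.005, 0.016, 0.004, 0, 0, 0, 1]]]'

```text
t: 22.45
tcp_pos: [0.5846, -0.1431, 0.1978]
tcp_rot: [0.816, 0.578, 0.001, -0.001]
contact_force: [-1.7, -4.4, 3.1]
width: 0.003
```

```bash
python3 st.py 3 1,45 -10,47 -21,47
```

```text
t 22.45 p [ 0.5846 -0.1431  0.1978] F [-1.74 -4.41  3.06] w 0.003
o,x,u [ 7.9  0.1 41.8] F out/x/up [ 4.73 -0.16  3.06]
turn [-0.002  0.    -0.005]
1,45 [0.0022 0.0065 0.0032]
-10,47 [0.0059 0.0169 0.0052]
-21,47 [0.0096 0.0273 0.0052]
```

Emit:
jog_arm --moves '[[[0.001, 0.003, 0.0015, 0, 0, 0, 1], [0.002, 0.0065, 0.003, 0, 0, 0, 1], [0.004, 0.0115, 0.0045, 0, 0, 0, 1], [0.006, 0.0165, 0.0045, 0, 0, 0, 1], [0.006, 0.0165, 0.0045, 0, 0, 0, 1]]]'

```text
t: 22.95
tcp_pos: [0.5909, -0.1255, 0.2023]
tcp_rot: [0.816, 0.578, 0.001, -0.001]
contact_force: [-1.5, -3.2, 3.0]
width: 0.005
```

Emit:
jog_arm --moves '[[[0.0012, 0.0035, 0, 0, 0, 0, 1], [0.0025, 0.0065, 0, 0, 0, 0, 1], [0.0035, 0.0095, -0.001, 0, 0, 0, 1], [0.0035, 0.0095, -0.001, 0, 0, 0, 1]]]'

```text
t: 23.35
tcp_pos: [0.595, -0.1148, 0.2013]
tcp_rot: [0.815, 0.579, 0.002, -0.001]
contact_force: [-1.8, -3.1, 2.2]
width: 0.0
```

```bash
python3 st.py 3 -24,43
```

```text
t 23.35 p [ 0.595  -0.1148  0.2013] F [-1.75 -3.12  2.18] w 0.0
o,x,u [-22.2   0.4  45.3] F out/x/up [ 3.53 -0.6   2.18]
turn [-0.004  0.001 -0.007]
-24,43 [ 0.0003  0.0018 -0.0023]
```

Emit:
jog_arm --moves '[[[0, 0.0005, -0.001, 0, 0, 0, 1], [0, 0.001, -0.002, 0, 0, 0, 1], [0, 0.001, -0.003, 0, 0, 0, 1]]]'

```text
t: 23.65
tcp_pos: [0.5958, -0.1125, 0.1986]
tcp_rot: [0.815, 0.579, 0.003, -0.001]
contact_force: [-0.3, 0.5, 5.0]
width: 0.001
```

Emit:
jog_arm --moves '[[[0, 0.0005, -0.001, 0, 0, 0, 1], [0, 0.001, -0.002, 0, 0, 0, 1]]]'

```text
t: 23.85
tcp_pos: [0.5962, -0.1107, 0.1967]
tcp_rot: [0.815, 0.579, 0.004, -0.001]
contact_force: [-0.1, 0.9, 3.3]
width: 0.001
```

Emit:
jog_arm --moves '[[[0, 0.0005, -0.001, 0, 0, 0, 1], [0, 0.001, -0.002, 0, 0, 0, 1]]]'

```text
t: 24.05
tcp_pos: [0.5967, -0.109, 0.1947]
tcp_rot: [0.815, 0.579, 0.004, -0.001]
contact_force: [1.7, 0.8, 3.1]
width: -0.001
```

```bash
python3 st.py 3 -28,38;  python3 - <<'E'
from plant import ctrl
import cv2
d=ctrl.snapshot("scene");i=d["color"][140:240,150:270,::-1]
cv2.imwrite(f"pics/s7.png",cv2.resize(i,None,fx=5,fy=5))
E
```

```text
t 24.05 p [ 0.5967 -0.109   0.1947] F [1.7  0.79 3.11] w -0.001
o,x,u [-28.2   0.1  38.7] F out/x/up [-1.31  1.33  3.11]
turn [-0.007  0.006 -0.008]
-28,38 [-0.0001 -0.0002 -0.0007]
```

View pics/s7.png

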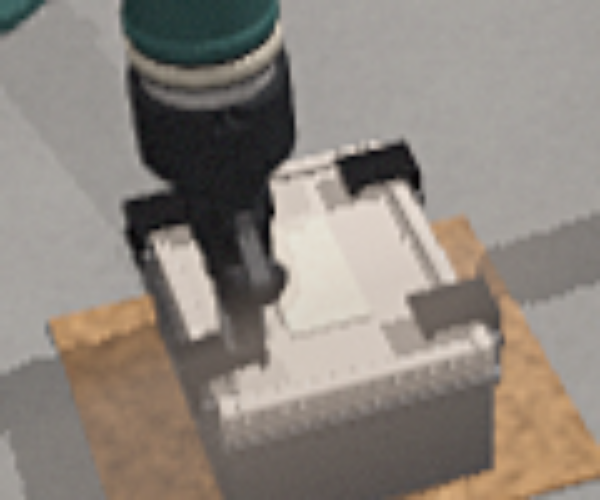

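The finger (≈(240,320)) presses clip3's bar (≈(225,350)), which is already tilted well inward. I continue.

Emit:
jog_arm --moves '[[[0, 0.0005, -0.001, 0, 0, 0, 1], [0, 0.0005, -0.002, 0, 0, 0, 1]]]'

```text
t: 24.3
tcp_pos: [0.5969, -0.1079, 0.1924]
tcp_rot: [0.815, 0.58, 0.005, -0.001]
contact_force: [1.3, 0.2, 1.8]
width: 0.001
```

Emit:
jog_arm --moves '[[[0, 0, -0.001, 0, 0, 0, 1], [0, 0, -0.0015, 0, 0, 0, 1]]]'

```text
t: 24.5
tcp_pos: [0.5961, -0.108, 0.1903]
tcp_rot: [0.815, 0.58, 0.004, -0.002]
contact_force: [-0.3, -0.7, 0.3]
width: -0.005
```

Emit:
jog_arm --moves '[[[0, 0, -0.001, 0, 0, 0, 1], [0, 0, -0.0015, 0, 0, 0, 1]]]'

```text
t: 24.7
tcp_pos: [0.596, -0.1081, 0.1891]
tcp_rot: [0.815, 0.58, 0.004, -0.002]
contact_force: [-1.5, 1.3, 7.2]
width: 0.001
```

```bash
python3 st.py 3 -28,38
```

```text
t 24.7 p [ 0.596  -0.1081  0.1891] F [-1.54  1.28  7.18] w 0.001
o,x,u [-28.9  -0.9  33.1] F out/x/up [-0.68 -1.88  7.18]
turn [-0.008  0.003 -0.009]
-28,38 [ 0.0005 -0.0011  0.0049]
```

Emit:
jog_arm --moves '[[[0, 0, -0.0003, 0, 0, 0, 1], [0, 0, -0.0008, 0, 0, 0, 1]]]'

```text
t: 24.9
tcp_pos: [0.5961, -0.108, 0.189]
tcp_rot: [0.815, 0.58, 0.004, -0.002]
contact_force: [-1.1, 0.8, 9.6]
width: 0.001
```

Emit:
jog_arm --moves '[[[0, 0, 0.015, 0, 0, 0, 1], [0, 0, 0.04, 0, 0, 0, 1], [0, 0, 0.08, 0, 0, 0, 1], [-0.01, -0.02, 0.12, 0, 0, 0, 1], [-0.02, -0.05, 0.15, 0, 0, 0, 1], [-0.03, -0.09, 0.15, 0, 0, 0, 1], [-0.04, -0.13, 0.15, 0, 0, 0, 1], [-0.05, -0.17, 0.15, 0, 0, 0, 1], [-0.05, -0.17, 0.15, 0, 0, 0, 1]]]'

```text
t: 25.8
tcp_pos: [0.5424, -0.2865, 0.3383]
tcp_rot: [0.818, 0.575, 0.001, -0.001]
contact_force: [0.3, -1.3, -0.3]
width: 0.001
```

```bash
python3 - <<'E'
from plant import ctrl
import cv2,numpy as np
s=ctrl.sense();print(s["t"],s["contact_force"],np.abs(s["joint_velocities"]).max())
d=ctrl.snapshot("scene");i=d["color"][110:260,120:320,::-1];a=cv2.resize(i,(400,300))
d=ctrl.snapshot("scene");i=d["color"][150:225,160:260,::-1];b=cv2.resize(i,(400,300))
e=ctrl.snapshot("top");c=cv2.resize(e["color"][130:290,150:430,::-1],(525,300))
cv2.imwrite("pics/fin.png",np.vstack([np.hstack([a,b]),np.pad(c,((0,0),(0,275),(0,0)))]))
E
```

```text
25.8 [ 0.29687276 -1.2751891  -0.29362034] 0.08074254809985089
```

View pics/fin.png

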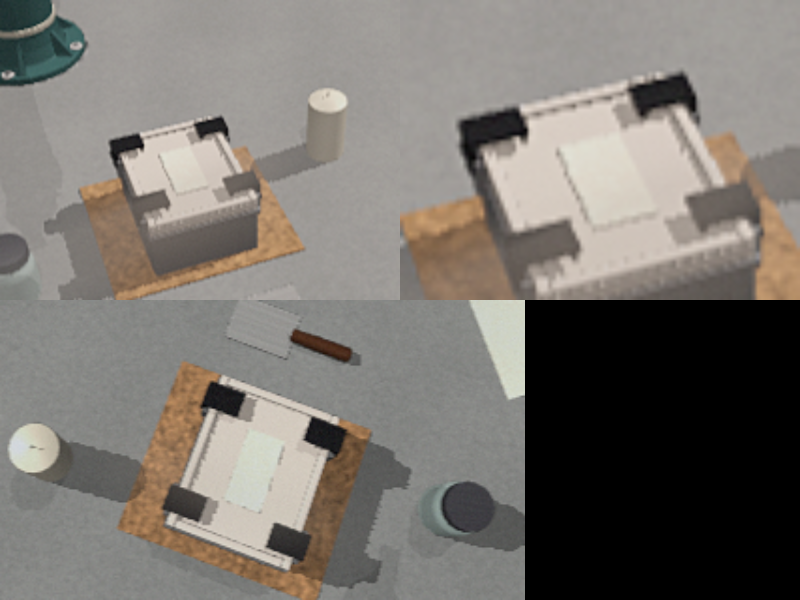

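In both views all four clips lie flat over the rim. In the bottom picture they are at ≈(224,398), (325,435), (186,502) and (288,541). Candle, jar and spatula have not visibly moved, and the arm is clear.

```bash
python3 -c "
from plant import ctrl
print(ctrl.close_job())"
```

```text
the job is handed in; nothing more can be done
None
```

All four clips are folded over the lid rim and snapped home. I did them in the order clip0, clip2 (its diagonal), clip1, clip3, using the shut fingertips, and handed in at about 26 s of the 72 s. The hand-in gives no verdict.

- **Feel:** on each clip the force fell to about zero at the crest, then rose again at the hard stop, to 7–10 N. The highest reading was about 11.5 N, taken at the end of moves, so a brief higher peak in between can't be ruled out.
- **Pictures:** the last scene and top views show all four clips flat on the rim with the arm clear. The candle, jar and spatula look unmoved; I judged that by eye and did not measure it.
- **Disagreements:** while folding clip0 I put its hinge about 9 mm above nominal from the direction of the force. Its hard stop showed about 2 mm, and I went by the stop. One early fast descent settled about 5 mm off its target height, away from contact, so I slowed down for the contact moves. The final force reading was about 1.3 N with the arm in free air, which is within the noise I saw earlier.

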